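# Undo the left-hand plug of the axle-housing cover

### The job

Unscrew the T-grip plug from the axle-housing cover: its thread is left-handed, so turn it clockwise (seen from above), without forcing it, letting it rise with the thread until it comes to its stop with the engraved line on its grip pointing at the engraved line on the ring, then draw it straight out. Set it down gently, upright, in the metal tray and let go; leave everything else on the bench where it is.

Things in the scene. Friction and masses are not known exactly. Their poses are not given: they have to be found in the camera images.
- plug: Loose steel plug, 0.24 to 0.39 kg; origin at the centre of its underside, z up its axis. Round hub 41.4 mm diameter, 24 mm high, with three small pins at its foot; on it stands a flat grip bar 38 mm long (plug's x), 14 mm thick (y), up to z = 56 mm. At the start it sits screwed home in the housing's ring, underside 36 mm above the bench; standing free it rests on this underside.
- plug_grip (a point): Point on the plug's axis in the middle of the grip bar's height, 46 mm above the plug's origin. Pinch the bar across its 14 mm thickness, fingertips above the hub (higher than 24 mm over the plug's origin).
- plug_line (a point): Top edge of the grip bar's +x end, 19 mm from the axis, 56 mm up, where the dark engraved line (on the bar's top, +x half, and down that end) passes; it points along the plug's +x.
- plug_pin (a point): One of the plug's three radial thread pins, the one along +x: 6 mm diameter, its tip 29 mm from the axis, centre line 3 mm above the underside (this point is 25 mm out). The other two at 120 and 240 degrees.
- housing: Fixed dark round axle-housing cover, flange 156 mm diameter, 30 mm high, with eight bolt heads; origin at the centre of its underside on the bench, z up. Into its top is pressed an immovable aluminium ring (80 mm outside, 44 mm bore) up to 56 mm above the bench, with three notches in its rim, 8.5 mm wide at the bore, wider outwards to 32 mm from the axis, and one engraved line on the rim outside one notch.
- mouth (a point): Centre of the ring's top face, on the plug's axis, 56 mm above the bench. At the clockwise stop the pins stand in the notches: there, and up to 0.05 rad before the stop, the plug lifts straight out freely. Anywhere else the rim over the pins holds it down (about 1.5 mm of play upwards and 1.2 mm sideways).
- thread (a point): Centre of the seat, 36 mm above the bench. Left-hand thread, turning clockwise from home: the pins run level for 0.02 to 0.82 rad, climb a ramp that lifts the plug 3.5 mm over 0.43 rad, then run level 0.3 rad to a hard stop where both engraved lines meet. Home to stop 0.75 to 1.55 rad, not known in advance. Anticlockwise it meets a hard stop within 0.9 rad.
- ring_nominal (a point): Nominal place of the ring's engraved line, on the rim 36 mm from the axis towards the housing's +x. The real line (unmeasured) lies up to 0.35 rad from it either way, so feel for the stop or watch the lines. Turning takes under 0.1 Nm, the stop is clearly felt at 0.2 Nm; over 35 N between plug and ring (about 0.8 Nm at the stop, or holding the plug down while it climbs) spoils the thread.
- tray: Fixed open aluminium tray, 170 (x) x 140 (y) x 28 mm high, walls 4 mm, floor 4 mm thick; origin at the centre of its underside on the bench. Empty at the start.
- race: loose steel bearing race, ring 52 mm outside, 18 mm high; origin at its underside. A bystander
- bearing_cap: loose dark arched bearing cap about 106 mm long, 52 mm high; origin at its underside. A bystander
- gear: loose dark bevel gear 100 mm across, 55 mm high; origin at its underside. A bystander
- spanner: loose steel spanner, 190 mm long, lying flat. A bystander
- shim_box: loose small cardboard box 90 x 60 x 35 mm. A bystander
- spray_can: loose grey can, 60 mm across, 150 mm tall, standing. A bystander
- driver: loose screwdriver, 200 mm long, lying. A bystander
Things that resemble listed ones, but are neither listed nor needed, are in the scene too. Of the things like the plug, leave any that is pink; of the rest the larger one is meant.

How it is judged:
On the way, in this order (a step that is already met when the one before it is completed fails the run):
1. the plug, still in the ring, has been turned clockwise up its thread: risen more than 2.8 mm (z of plug in the frame of housing between 0.0388 and 0.046 m and horizontal distance between plug and housing below 0.005 m), for 0.1 s.
2. the plug has been drawn clear of the ring, standing over it (z of plug in the frame of housing above 0.06 m and horizontal distance between plug and housing below 0.06 m).
At the end, for the whole second after the job is handed in: the plug stands upright (within 0.12 rad) on the floor of the tray, its axis within 60 mm (tray x) and 45 mm (tray y) of the tray's centre, underside less than 10 mm above the tray's underside, at rest and released (x of plug in the frame of tray between -0.06 and 0.06 m and y of plug in the frame of tray between -0.045 and 0.045 m and z of plug in the frame of tray between 0 and 0.01 m and angle between plug's own z axis and vertical below 0.12 rad and linear speed of plug below 0.02 m/s); the robot touches nothing.
It fails at once if plug forced against the thread ring or housing with more than 35 N (contact force between plug and housing above 35 N).
It fails at once if plug set down hard or dropped on the tray (more than 60 N) (contact force between plug and tray above 60 N).
It fails at once if a bystander moved by more than 20 mm (distance of any of race, bearing_cap, gear, spanner, shim_box, spray_can, driver from where it was at the start of the episode above 0.02 m).
It also fails if it takes over 72 s, if anything falls off the work surface, if the arm or the gripper's body presses on something with over 40 N, if the wrist force passes 120 N, or if a joint passes its speed limit or range.

### The arm

A 6-joint arm with a two-finger parallel gripper is mounted at the origin on the work surface. World frame = base frame: x ahead of the robot, y to its left, z up, the work surface at z = 0. Lengths are in m, angles in rad, forces in N, time in s.
With the tool pointing down it reaches from about 0.275 to 0.825 m from the base axis. Payload 4.9 kg.
Tool frame: the origin (TCP) lies midway between the tips of the shut fingers; the grasp point (between the pads) lies 19 mm behind it; z points along the fingers, y is the line along which they close (so a half turn about z gives the same grasp; the last joint's range is limited). The gripper opens to 85 mm and grips with 20 to 120 N. Pads are 22 mm wide; open, the fingers measure 114 mm over their backs; the gripper's body (76 mm by 85 mm) begins 54 mm behind the grasp point. The pads swing forward as they close: fully open they stand 13 mm farther back than shut.
Start: joints at [1.125, 0.326, -0.193, 1.052, 0, 1.437], TCP at [0.169, 0.524, 0.231] pointing down, gripper open.
Joint ranges: [-2.65, 2.65], [-0.97, 1.79], [-1.3, 1.35], [-1.93, 2.1], [-1.47, 1.37], [-3.14, 3.14]. Speed limits (rad/s): [2.57, 2.57, 3.14, 3.14, 3.14, 3.14].

### API

Orientations are given as a rotation vector (axis times angle).
In Python, from workcell import telemetry, imaging, order gives the robot as it stands.
- The arm moves only by the tool jog_arm, never from a script. Its arguments are lists of equal length, an entry for each row: "translation": the shift along the tool's x, y, z in units of 0.15 m (1.0 is 0.15 m), a list of three; "angular": the turn, a rotation vector about the tool's x, y, z in units of 60 degrees (1.0 is 60 degrees), a list of three; "jaw": the opening, from 0 (shut) to 1 (fully open). In form: {"translation": [[tx, ty, tz], ...], "angular": [[wx, wy, wz], ...], "jaw": [jaw, ...]}. A call has 1 to 5 rows; each row is the pose to reach, as a shift and turn from the pose commanded when the call began, along the tool's axes at that moment; what a row does not reach only later rows make up. A row lasts 1/10 s, in which the tool goes at most 50 mm and 8.59 degrees, less where a joint would pass 70% of its speed; a pose out of reach is approached as far as the arm can. A call with a number of a shift or a turn outside -1 to 1 is refused whole. A call with a gripper value outside its range is refused whole. The fingers move at their own pace and stop on an object; "squeeze" is the grip in N (left out, the last holds). Time passes only in rows, so rows that repeat a pose let the fingers close. It gives the time, the measured TCP pose, the force, the opening and the grip force at its end, in the units of the state.
- telemetry.get_state(): the state, without advancing time (a new reading comes with each control period).
- imaging.capture(name): name is "side" or "top"; returns the picture (420x560x3 uint8, red, green, blue); there is no depth.
- imaging.camera_params(name): a dict with "fx", "fy", "cx", "cy" (pixels), "camera_from_world" (4x4, takes a point from world to camera coordinates). Camera axes: x right, y down, z forward; pixel columns grow to the right and rows downward; lengths in m; the calibration is good to about 2 mm. A picture is of the moment at which its call begins. camera_params takes no time and is no camera call.
- order.finish_job(): hands the job in; it is judged then, once.
The state is a dict: "t": time; "joints": joint angles; "joint_velocities": joint speeds; "effort": joint torques, N m; "tcp_pos": TCP position; "orientation": TCP orientation; "force": force on the tool from outside, world axes, zero at the start; "wrist_torque": the same for the moment, N m; "grip_width": finger opening in m; "gripper_force": force on a finger pad.
Only numpy, scipy, OpenCV 4.12 (cv2) and the standard library are available. Lean on these libraries where they do the work, as an engineer would, in place of code of your own. Each camera call takes 0.05 s, during which the arm holds its last target. There are 200 camera calls.

## Working session

There is one attempt and no reset: what is moved stays moved. The work goes in short steps, Python scripts to look and compute and a tool call to move; the robot and the scene stay as the last step left them, time stands still between calls to the robot, and variables do not carry over. Pictures are saved under pics/ and viewed, at most 10 in all, crops included, and the job is handed in when it is done.

Besides the shell and the picture viewer there is one more tool, called after "Emit:" by a JSON object that holds its "fn" and its "kwargs". jog_arm: Moves the arm, as the interface text tells. Shifts and turns lie within -1 to 1; 1 stands for 0.15 m of shift or 60 degrees of turn. Its arguments: {"type":"object","properties":{"translation":{"type":"array","items":{"type":"array","items":{"type":"number"}}},"angular":{"type":"array","items":{"type":"array","items":{"type":"number"}}},"jaw":{"type":"array","items":{"type":"number"}},"squeeze":{"type":"number"}},"required":["translation","angular","jaw"]}

```bash
mkdir -p pics; cat > h.py <<'E'
import numpy as np, cv2
from scipy.spatial.transform import Rotation as R
from workcell import telemetry, imaging, order
def snap(n,f=None):
    im=imaging.capture(n)
    if f: cv2.imwrite('pics/'+f,im[:,:,::-1])
    return im
def ray(n,u,v):
    p=imaging.camera_params(n);T=np.linalg.inv(np.array(p['camera_from_world']))
    d=T[:3,:3]@np.array([(u-p['cx'])/p['fx'],(v-p['cy'])/p['fy'],1]);return T[:3,3],d
def onz(n,u,v,z):
    o,d=ray(n,u,v);return o+d*(z-o[2])/d[2]
def tri(a,b):
    (o1,d1),(o2,d2)=ray(*a),ray(*b);A=np.c_[d1,-d2];s=np.linalg.lstsq(A,o2-o1,rcond=None)[0]
    p,q=o1+d1*s[0],o2+d2*s[1];return (p+q)/2,np.linalg.norm(p-q)
def proj(n,P):
    p=imaging.camera_params(n);c=np.array(p['camera_from_world'])@np.r_[P,1];return p['fx']*c[0]/c[2]+p['cx'],p['fy']*c[1]/c[2]+p['cy']
E
python3 - <<'E'
from h import *
snap('top','t0.png');snap('side','s0.png')
for n in('top','side'):
    p=imaging.camera_params(n);print(n,p['fx'],np.linalg.inv(np.array(p['camera_from_world'])).round(3))
s=telemetry.get_state();print(s['t'],s['tcp_pos'],s['orientation'],R.from_rotvec(s['orientation']).as_matrix().round(3))
E
```

```text
top 476.2965446011219 [[ 0.002 -0.994  0.108  0.395]
 [-1.    -0.     0.015 -0.032]
 [-0.015 -0.108 -0.994  1.466]
 [ 0.     0.     0.     1.   ]]
side 379.52100495436514 [[-0.689 -0.499  0.526  0.083]
 [-0.725  0.492 -0.483  0.429]
 [-0.018 -0.714 -0.7    0.704]
 [ 0.     0.     0.     1.   ]]
0.1 [0.16848675 0.52299998 0.23056158] [-4.87727129e-01 -3.10302787e+00  2.39601393e-03] [[-0.952  0.307 -0.001]
 [ 0.307  0.952 -0.001]
 [ 0.    -0.002 -1.   ]]
```

View pics/t0.png

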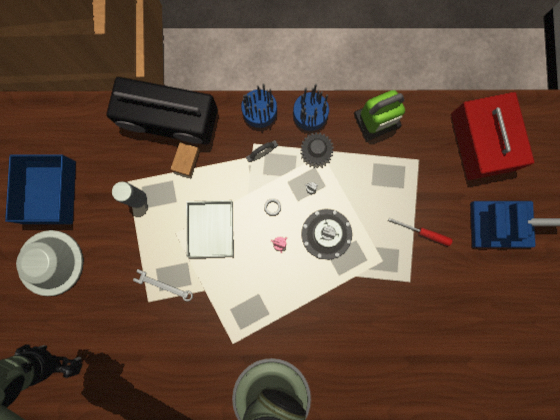

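View pics/s0.png

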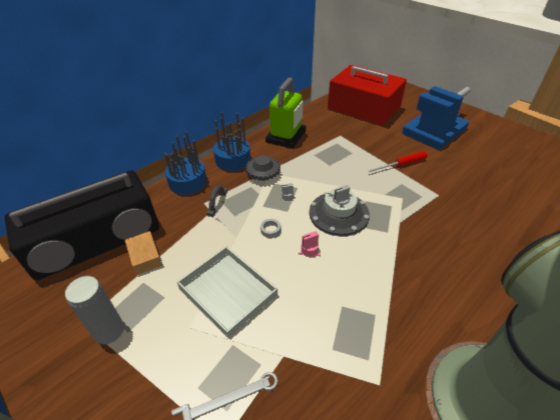

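Candidates for the plug are the one in the housing ring (top 328,232; side 342,195), a pink one (top 280,243; side 310,244) and a small steel one (top 312,187; side 287,191). I choose the one in the ring: it isn't pink, and it's larger than the small steel one. I'll check it in a crop.

```bash
python3 - <<'E'
from h import *
t=cv2.imread('pics/t0.png');s=cv2.imread('pics/s0.png')
a=cv2.resize(t[202:264,298:360],(496,496),interpolation=cv2.INTER_CUBIC)[:, :400]
a=cv2.resize(t[207:257,303:353],(400,400),interpolation=cv2.INTER_CUBIC)
b=cv2.resize(s[165:240,302:377],(400,400),interpolation=cv2.INTER_CUBIC)
cv2.imwrite('pics/c0.png',np.hstack([a,b]))
# housing: dark mask in top
g=cv2.cvtColor(t,cv2.COLOR_BGR2GRAY)
m=np.zeros_like(g);m[200:265,295:360]=(g[200:265,295:360]<100)*255
c=max(cv2.findContours(m,cv2.RETR_EXTERNAL,cv2.CHAIN_APPROX_NONE)[0],key=cv2.contourArea)
print('housing top',cv2.fitEllipse(c))
for n,im,bx in(('top',t,(180,190,240,265)),):
    pass
g2=cv2.cvtColor(s,cv2.COLOR_BGR2GRAY);m=np.zeros_like(g2);m[170:240,300:376]=(g2[170:240,300:376]<100)*255
c=max(cv2.findContours(m,cv2.RETR_EXTERNAL,cv2.CHAIN_APPROX_NONE)[0],key=cv2.contourArea);print('housing side',cv2.fitEllipse(c))
e=onz('top',327,233.5,.056);print(e,proj('side',e),onz('top',328,232,.092),onz('side',342,195,.08))
# tray
for uv in((188,202),(233,201),(233,257),(188,258)):print(onz('top',*uv,.028))
for uv in((228,249),(278,289),(231,332),(179,290)):print('s',onz('side',*uv,.028))
E
```

```text
housing top ((327.5224914550781, 235.3643798828125), (44.101741790771484, 45.104549407958984), 22.088483810424805)
housing side ((338.72076416015625, 216.1837921142578), (38.33562469482422, 58.65620040893555), 97.89591979980469)
[ 0.48659371 -0.16475371  0.056     ] (np.float64(340.2935317383843), np.float64(199.2217346187228)) [ 0.48859457 -0.1642766   0.092     ] [ 0.47847407 -0.15756017  0.08      ]
[0.58437098 0.25525992 0.028     ]
[0.58740375 0.11773687 0.028     ]
[0.41738451 0.1158449  0.028     ]
[0.41418649 0.25162921 0.028     ]
s [0.5774068  0.12608539 0.028     ]
s [0.4175918  0.11895562 0.028     ]
s [0.41020948 0.25164007 0.028     ]
s [0.56168844 0.27050887 0.028     ]
```

View pics/c0.png

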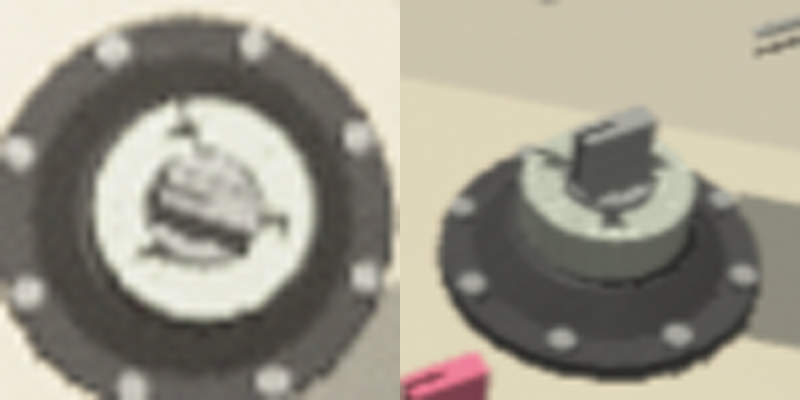

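The crop shows a bright steel plug in a light ring. The bar's dark line is at its left end (side crop 597,135, running down at 577,160). The ring's line is outside the upper notch (top crop 180,103; side crop 540,152).

```bash
python3 - <<'E'
from h import *
S=lambda x,y:(302+(x-400+.5)/5.3333-.5,165+(y+.5)/5.3333-.5)
T=lambda x,y:(303+(x+.5)/8-.5,207+(y+.5)/8-.5)
f=lambda n,p,z:print(n,p,z,onz(n,*(S if n=='side' else T)(*p),z).round(4))
for p in((572,138),(630,108),(655,122),(597,152)):f('side',p,.092)
for p in((575,145),(643,115)):f('side',p,.092)
f('side',(540,152),.056);f('side',(608,182),.056)
f('side',(520,180),.056);f('side',(695,180),.056);f('side',(607,240),.056)
f('side',(605,375),.004)
for p in((182,103),(182,125),(275,218),(152,245),(205,210),(92,210),(318,210),(205,97),(205,322)):f('top',p,.056)
print(tri(('top',*T(205,210)),('side',*S(608,185))))
for p in((160,165),(262,190),(250,225),(150,200)):f('top',p,.092)
E
```

```text
side (572, 138) 0.092 [ 0.4952 -0.1451  0.092 ]
side (630, 108) 0.092 [ 0.49   -0.1802  0.092 ]
side (655, 122) 0.092 [ 0.4757 -0.1806  0.092 ]
side (597, 152) 0.092 [ 0.4811 -0.1457  0.092 ]
side (575, 145) 0.092 [ 0.4912 -0.1423  0.092 ]
side (643, 115) 0.092 [ 0.4827 -0.1805  0.092 ]
side (540, 152) 0.056 [ 0.5236 -0.1601  0.056 ]
side (608, 182) 0.056 [ 0.4873 -0.1667  0.056 ]
side (520, 180) 0.056 [ 0.5172 -0.1384  0.056 ]
side (695, 180) 0.056 [ 0.4594 -0.1969  0.056 ]
side (607, 240) 0.056 [ 0.4625 -0.136   0.056 ]
side (605, 375) 0.004 [ 0.4364 -0.111   0.004 ]
top (182, 103) 0.056 [ 0.5284 -0.1602  0.056 ]
top (182, 125) 0.056 [ 0.5202 -0.1601  0.056 ]
top (275, 218) 0.056 [ 0.4857 -0.1941  0.056 ]
top (152, 245) 0.056 [ 0.4757 -0.1486  0.056 ]
top (205, 210) 0.056 [ 0.4886 -0.1683  0.056 ]
top (92, 210) 0.056 [ 0.4886 -0.1265  0.056 ]
top (318, 210) 0.056 [ 0.4887 -0.21    0.056 ]
top (205, 97) 0.056 [ 0.5306 -0.1687  0.056 ]
top (205, 322) 0.056 [ 0.4473 -0.1679  0.056 ]
(array([ 0.48871695, -0.16881891,  0.0518154 ]), np.float64(0.0004660617862831592))
top (160, 165) 0.092 [ 0.5025 -0.1487  0.092 ]
top (262, 190) 0.092 [ 0.4935 -0.1854  0.092 ]
top (250, 225) 0.092 [ 0.4808 -0.1809  0.092 ]
top (150, 200) 0.092 [ 0.4898 -0.145   0.092 ]
```

Emit:
{"fn": "jog_arm", "kwargs": {"translation": [[-1,-1,0],[-1,-1,0],[-1,-1,0],[-1,-1,0],[-1,-1,0]], "angular": [[0,0,0.7],[0,0,0.7],[0,0,0.7],[0,0,0.7],[0,0,0.7]], "jaw": [0.5,0.5,0.5,0.5,0.5], "squeeze": 40}}

```text
t: 0.6
tcp_pos: [0.2662, 0.3309, 0.2309]
orientation: [1.581, 2.714, -0.003]
force: [-0.2, -0.3, 0.6]
grip_width: 0.0428
gripper_force: 0.0
```

```bash
cat >> h.py <<'E'
def go(P,yaw):
    "tool-frame shift/turn (units) to TCP P with tool y at heading yaw (rad), pointing down"
    s=telemetry.get_state();M=R.from_rotvec(s['orientation'])
    z=np.array([0,0,-1.]);y=np.array([np.cos(yaw),np.sin(yaw),0]);G=R.from_matrix(np.c_[np.cross(y,z),y,z])
    print('t',s['t'],'tcp',np.round(s['tcp_pos'],4),'yaw',np.round(np.arctan2(*M.as_matrix()[[1,0],1]),3),'j',np.round(s['joints'],2),'F',np.round(s['force'],1),'w',s['grip_width'],s['gripper_force'])
    print('shift',(M.inv().apply(np.array(P)-s['tcp_pos'])/.15).round(3),'turn',((M.inv()*G).as_rotvec()/np.deg2rad(60)).round(3))
E
python3 -c "
from h import *
go([.488,-.166,.23],np.deg2rad(-11))"
```

```text
t 0.6 tcp [0.2662 0.3309 0.2309] yaw 0.516 j [ 0.72  0.1  -0.49  0.99 -0.    1.78] F [-0.2 -0.3  0.6] w 0.042771526791224916 0.0
shift [-3.611 -0.347  0.012] turn [-0.001  0.002  0.676]
```

Emit:
{"fn": "jog_arm", "kwargs": {"translation": [[-1,-0.1,0],[-1,-0.1,0],[-1,-0.1,0],[-1,-0.1,0]], "angular": [[0,0,0],[0,0,0],[0,0,0],[0,0,0]], "jaw": [0.5,0.5,0.5,0.5]}}

```text
t: 1.0
tcp_pos: [0.3299, 0.1927, 0.2312]
orientation: [1.581, 2.713, -0.002]
force: [-0.5, 0.9, -0.5]
grip_width: 0.0428
gripper_force: 0.0
```

Emit:
{"fn": "jog_arm", "kwargs": {"translation": [[-1,-0.1,0],[-1,-0.1,0],[-1,-0.1,0],[-1,-0.1,0]], "angular": [[0,0,0],[0,0,0],[0,0,0],[0,0,0]], "jaw": [0.5,0.5,0.5,0.5]}}

```text
t: 1.4
tcp_pos: [0.3926, 0.056, 0.2313]
orientation: [1.578, 2.714, -0.001]
force: [-0.1, 0.4, -0.5]
grip_width: 0.0428
gripper_force: 0.0
```

Emit:
{"fn": "jog_arm", "kwargs": {"translation": [[-1,-0.1,0],[-1,-0.1,0],[-1,-0.1,0],[-1,-0.1,0],[-1,-0.1,0]], "angular": [[0,0,0.67],[0,0,0.67],[0,0,0.67],[0,0,0.67],[0,0,0.67]], "jaw": [0.5,0.5,0.5,0.5,0.5]}}

```text
t: 1.9
tcp_pos: [0.4528, -0.0773, 0.2307]
orientation: [-2.413, -2.009, 0.0]
force: [-0.5, -0.6, -0.4]
grip_width: 0.0428
gripper_force: 0.0
```

```bash
python3 -c "
from h import *
go([.488,-.166,.135],np.deg2rad(-11))"
```

```text
t 1.9 tcp [ 0.4528 -0.0773  0.2307] yaw -0.182 j [-0.33  0.16 -0.42  1.    0.    1.42] F [-0.5 -0.6 -0.4] w 0.0428046497124372 0.0
shift [-0.539  0.339  0.637] turn [-0.001 -0.001  0.009]
```

Emit:
{"fn": "jog_arm", "kwargs": {"translation": [[-0.54,0.34,0.3],[-0.54,0.34,0.5],[-0.54,0.34,0.63],[-0.54,0.34,0.63],[-0.54,0.34,0.63]], "angular": [[0,0,0.01],[0,0,0.01],[0,0,0.01],[0,0,0.01],[0,0,0.01]], "jaw": [0.5,0.5,0.5,0.5,0.5]}}

```text
t: 2.4
tcp_pos: [0.4877, -0.1642, 0.1362]
orientation: [-2.415, -2.004, 0.001]
force: [0.5, -0.7, 0.7]
grip_width: 0.043
gripper_force: 0.0
```

```bash
python3 -c "
from h import *
go([.488,-.166,.066],np.deg2rad(-11))
a=snap('side');b=snap('top')
f=lambda i:cv2.resize(i,(400,400),interpolation=cv2.INTER_CUBIC)
cv2.imwrite('pics/c1.png',np.hstack([f(b[207:257,303:353]),f(a[150:240,292:382])])[:,:,::-1])"
```

```text
t 2.4 tcp [ 0.4877 -0.1642  0.1362] yaw -0.185 j [-0.47  0.35 -0.42  0.8   0.    1.29] F [ 0.5 -0.7  0.7] w 0.04302504353553208 0.0
shift [-0.012  0.006  0.468] turn [-0.003 -0.001  0.006]
```

View pics/c1.png

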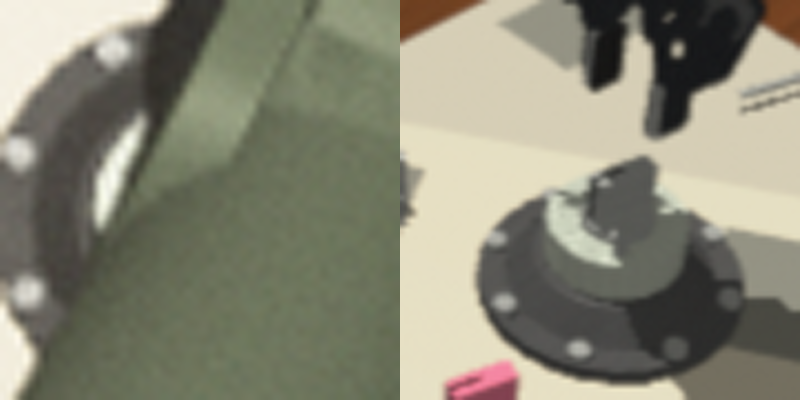

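The fingers (side crop 605,85 and 665,130) straddle the bar (625,195) and are lined up with it. I'll go down now.

Emit:
{"fn": "jog_arm", "kwargs": {"translation": [[0,0,0.15],[0,0,0.3],[0,0,0.4],[0,0,0.46],[0,0,0.46]], "angular": [[0,0,0],[0,0,0],[0,0,0],[0,0,0],[0,0,0]], "jaw": [0.5,0.5,0.5,0.5,0.5], "squeeze": 20}}

```text
t: 3.0
tcp_pos: [0.4886, -0.165, 0.0682]
orientation: [2.417, 2.007, 0.0]
force: [-0.1, -0.5, 0.6]
grip_width: 0.0422
gripper_force: 0.0
```

```bash
python3 -c "
from h import *
go([.488,-.166,.066],np.deg2rad(-11))
a=snap('side')
cv2.imwrite('pics/c2.png',cv2.resize(a[150:225,302:377],(600,600),interpolation=cv2.INTER_CUBIC)[:,:,::-1])"
```

```text
t 3.0 tcp [ 0.4886 -0.165   0.0682] yaw -0.185 j [-0.47  0.44 -0.5   0.64  0.    1.29] F [-0.1 -0.5  0.6] w 0.04224955216262864 0.0
shift [-0.008 -0.003  0.015] turn [ 0.    -0.     0.007]
```

View pics/c2.png

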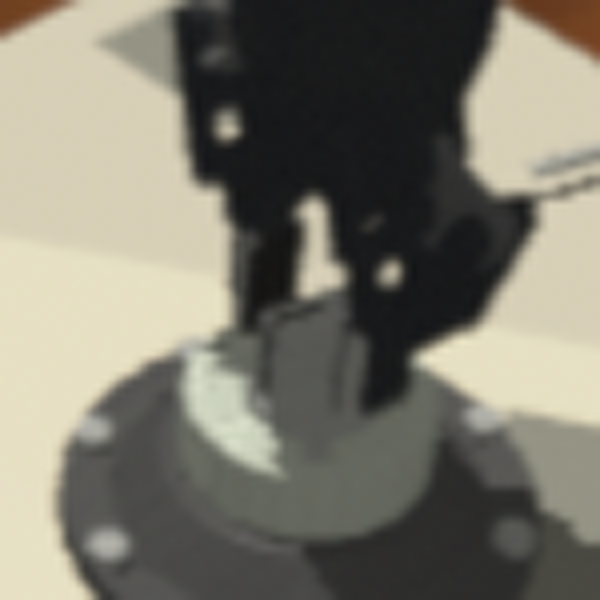

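The bar (300,360) stands between the two fingers. I'll close gently and watch the force.

Emit:
{"fn": "jog_arm", "kwargs": {"translation": [[0,0,0],[0,0,0],[0,0,0],[0,0,0]], "angular": [[0,0,0],[0,0,0],[0,0,0],[0,0,0]], "jaw": [0.35,0.28,0.22,0.22], "squeeze": 20}}

```text
t: 3.45
tcp_pos: [0.4894, -0.1661, 0.0684]
orientation: [2.417, 2.004, 0.002]
force: [1.4, -0.5, 0.6]
grip_width: 0.0189
gripper_force: 0.7
```

Emit:
{"fn": "jog_arm", "kwargs": {"translation": [[0,0.01,0],[0,0.01,0],[0,0.01,0],[0,0.01,0]], "angular": [[0,0,0],[0,0,0],[0,0,0],[0,0,0]], "jaw": [0.22,0.2,0.19,0.19]}}

```text
t: 3.85
tcp_pos: [0.4902, -0.1661, 0.0679]
orientation: [2.418, 2.005, 0.0]
force: [0.2, 0.6, 1.4]
grip_width: 0.0161
gripper_force: 2.5
```

Emit:
{"fn": "jog_arm", "kwargs": {"translation": [[0,0,0],[0,0,0],[0,0,0],[0,0,0]], "angular": [[0,0,0],[0,0,0],[0,0,0],[0,0,0]], "jaw": [0.17,0.15,0.12,0.1]}}

```text
t: 4.25
tcp_pos: [0.49, -0.1661, 0.0679]
orientation: [2.418, 2.005, -0.0]
force: [0.0, -0.9, 2.4]
grip_width: 0.0138
gripper_force: 19.8
```

```bash
cat >> h.py <<'E'
def st():
    s=telemetry.get_state();M=R.from_rotvec(s['orientation']).as_matrix()
    print('t %.2f'%s['t'],'tcp',np.round(s['tcp_pos'],4),'yaw %.3f'%np.arctan2(M[1,1],M[0,1]),'F',np.round(s['force'],1),'T',np.round(s['wrist_torque'],2),'w',round(s['grip_width'],4),round(s['gripper_force'],1),'j',np.round(s['joints'],2),'ef6',round(s['effort'][5],2))
E
python3 -c "
from h import *
st()"
```

```text
t 4.25 tcp [ 0.49   -0.1661  0.0679] yaw -0.186 F [ 0.  -0.9  2.4] T [-0.07 -0.1  -0.01] w 0.0138 19.8 j [-0.47  0.44 -0.49  0.64 -0.    1.29] ef6 0.03
```

Emit:
{"fn": "jog_arm", "kwargs": {"translation": [[0,0,0],[0,0,0],[0,0,0],[0,0,0]], "angular": [[0,0,0.05],[0,0,0.1],[0,0,0.15],[0,0,0.15]], "jaw": [0.1,0.1,0.1,0.1]}}

```text
t: 4.65
tcp_pos: [0.49, -0.166, 0.0679]
orientation: [2.568, 1.809, -0.0]
force: [0.8, -0.7, 2.4]
grip_width: 0.0136
gripper_force: 20.0
```

```bash
python3 -c "
from h import *
st()"
```

```text
t 4.65 tcp [ 0.49   -0.166   0.0679] yaw -0.343 F [ 0.8 -0.7  2.4] T [ 0.01 -0.03 -0.03] w 0.0136 20.0 j [-0.47  0.44 -0.49  0.64 -0.    1.44] ef6 0.17
```

Turning is easy, with about 0.03 Nm at the wrist. I'll continue on the level run.

Emit:
{"fn": "jog_arm", "kwargs": {"translation": [[0,0,0],[0,0,0],[0,0,0],[0,0,0]], "angular": [[0,0,0.05],[0,0,0.1],[0,0,0.15],[0,0,0.15]], "jaw": [0.1,0.1,0.1,0.1]}}

```text
t: 5.05
tcp_pos: [0.49, -0.166, 0.0679]
orientation: [2.701, 1.604, -0.0]
force: [1.3, -0.2, 3.4]
grip_width: 0.0136
gripper_force: 20.0
```

```bash
python3 -c "
from h import *
st()"
```

```text
t 5.05 tcp [ 0.49   -0.166   0.0679] yaw -0.499 F [ 1.3 -0.2  3.4] T [-0.03 -0.07 -0.09] w 0.0136 20.0 j [-0.47  0.44 -0.49  0.64 -0.    1.6 ] ef6 0.16
```

Emit:
{"fn": "jog_arm", "kwargs": {"translation": [[0,0,0],[0,0,0],[0,0,0]], "angular": [[0,0,0.04],[0,0,0.08],[0,0,0.08]], "jaw": [0.1,0.1,0.1]}}

```text
t: 5.35
tcp_pos: [0.4901, -0.1661, 0.0679]
orientation: [2.766, 1.49, -0.0]
force: [-0.0, -0.3, 3.1]
grip_width: 0.0135
gripper_force: 20.0
```

```bash
python3 -c "
from h import *
st()"
```

```text
t 5.35 tcp [ 0.4901 -0.1661  0.0679] yaw -0.583 F [-0.  -0.3  3.1] T [-0.12 -0.11 -0.09] w 0.0135 20.0 j [-0.47  0.44 -0.49  0.64 -0.    1.68] ef6 0.11
```

Emit:
{"fn": "jog_arm", "kwargs": {"translation": [[0,0,0],[0,0,0],[0,0,0]], "angular": [[0,0,0.04],[0,0,0.08],[0,0,0.08]], "jaw": [0.1,0.1,0.1]}}

```text
t: 5.65
tcp_pos: [0.4905, -0.1664, 0.0681]
orientation: [2.824, 1.373, 0.001]
force: [1.8, -0.3, 3.9]
grip_width: 0.0135
gripper_force: 20.0
```

```bash
python3 -c "
from h import *
st()"
```

```text
t 5.65 tcp [ 0.4905 -0.1664  0.0681] yaw -0.666 F [ 1.8 -0.3  3.9] T [-0.25 -0.2   0.03] w 0.0135 20.0 j [-0.47  0.44 -0.49  0.64 -0.    1.77] ef6 0.18
```

Emit:
{"fn": "jog_arm", "kwargs": {"translation": [[0,0,-0.003],[0,0,-0.007],[0,0,-0.007]], "angular": [[0,0,0.04],[0,0,0.08],[0,0,0.08]], "jaw": [0.1,0.1,0.1]}}

```text
t: 5.95
tcp_pos: [0.4904, -0.1663, 0.0689]
orientation: [2.88, 1.253, 0.001]
force: [1.7, -1.4, 1.0]
grip_width: 0.014
gripper_force: 19.7
```

```bash
python3 -c "
from h import *
st()"
```

```text
t 5.95 tcp [ 0.4904 -0.1663  0.0689] yaw -0.750 F [ 1.7 -1.4  1. ] T [-0.45 -0.35  0.06] w 0.014 19.7 j [-0.47  0.44 -0.49  0.64 -0.    1.85] ef6 0.19
```

Emit:
{"fn": "jog_arm", "kwargs": {"translation": [[0,0,-0.003],[0,0,-0.005],[0,0,-0.005]], "angular": [[0,0,0.04],[0,0,0.08],[0,0,0.08]], "jaw": [0.1,0.1,0.1]}}

```text
t: 6.25
tcp_pos: [0.4904, -0.1663, 0.0696]
orientation: [2.93, 1.132, 0.001]
force: [1.3, -1.8, 0.1]
grip_width: 0.0136
gripper_force: 19.7
```

```bash
python3 -c "
from h import *
st()"
```

```text
t 6.25 tcp [ 0.4904 -0.1663  0.0696] yaw -0.834 F [ 1.3 -1.8  0.1] T [-0.4  -0.53 -0.  ] w 0.0136 19.7 j [-0.47  0.44 -0.49  0.64 -0.    1.93] ef6 0.16
```

Emit:
{"fn": "jog_arm", "kwargs": {"translation": [[0,0,-0.003],[0,0,-0.005],[0,0,-0.005]], "angular": [[0,0,0.04],[0,0,0.08],[0,0,0.08]], "jaw": [0.1,0.1,0.1]}}

```text
t: 6.55
tcp_pos: [0.4903, -0.1664, 0.0703]
orientation: [2.975, 1.008, 0.0]
force: [2.0, -2.4, -0.2]
grip_width: 0.0135
gripper_force: 19.6
```

```bash
python3 -c "
from h import *
st()"
```

```text
t 6.55 tcp [ 0.4903 -0.1664  0.0703] yaw -0.917 F [ 2.  -2.4 -0.2] T [-0.59 -0.6   0.02] w 0.0135 19.6 j [-0.47  0.44 -0.49  0.64 -0.    2.02] ef6 0.16
```

Emit:
{"fn": "jog_arm", "kwargs": {"translation": [[0,0.005,-0.003],[0,0.005,-0.005],[0,0.005,-0.005]], "angular": [[0,0,0.04],[0,0,0.08],[0,0,0.08]], "jaw": [0.1,0.1,0.1]}}

```text
t: 6.85
tcp_pos: [0.4904, -0.1665, 0.071]
orientation: [-3.015, -0.883, -0.0]
force: [2.2, -1.7, 0.3]
grip_width: 0.014
gripper_force: 19.7
```

```bash
python3 -c "
from h import *
st()"
```

```text
t 6.85 tcp [ 0.4904 -0.1665  0.071 ] yaw -1.001 F [ 2.2 -1.7  0.3] T [-0.38 -0.56 -0.04] w 0.014 19.7 j [-0.47  0.44 -0.49  0.65  0.    2.1 ] ef6 0.16
```

Emit:
{"fn": "jog_arm", "kwargs": {"translation": [[0,0.003,-0.003],[0,0.003,-0.005],[0,0.003,-0.005]], "angular": [[0,0,0.04],[0,0,0.08],[0,0,0.08]], "jaw": [0.1,0.1,0.1]}}

```text
t: 7.15
tcp_pos: [0.4902, -0.1668, 0.0713]
orientation: [-3.049, -0.756, 0.001]
force: [1.9, -1.3, -1.9]
grip_width: 0.0137
gripper_force: 19.6
```

```bash
python3 -c "
from h import *
st()"
```

```text
t 7.15 tcp [ 0.4902 -0.1668  0.0713] yaw -1.085 F [ 1.9 -1.3 -1.9] T [-0.36 -0.44 -0.  ] w 0.0137 19.6 j [-0.47  0.44 -0.49  0.65 -0.    2.18] ef6 0.2
```

Emit:
{"fn": "jog_arm", "kwargs": {"translation": [[0,0,0],[0,0,0],[0,0,0]], "angular": [[0,0,0.04],[0,0,0.08],[0,0,0.08]], "jaw": [0.1,0.1,0.1]}}

```text
t: 7.45
tcp_pos: [0.4902, -0.1669, 0.0714]
orientation: [-3.078, -0.628, 0.001]
force: [2.0, -1.9, -3.3]
grip_width: 0.0136
gripper_force: 19.5
```

```bash
python3 -c "
from h import *
st()
a=snap('side')
cv2.imwrite('pics/c3.png',cv2.resize(a[150:225,302:377],(600,600),interpolation=cv2.INTER_CUBIC)[:,:,::-1])"
```

```text
t 7.45 tcp [ 0.4902 -0.1669  0.0714] yaw -1.168 F [ 2.  -1.9 -3.3] T [-0.49 -0.41  0.09] w 0.0136 19.5 j [-0.47  0.44 -0.49  0.65 -0.    2.27] ef6 0.21
```

View pics/c3.png

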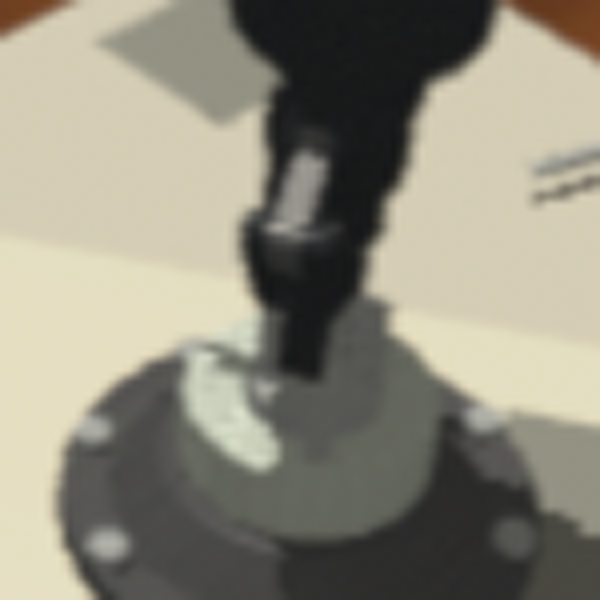

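The finger now faces the camera at (300,340) and the bar has turned with it; the ring's line is at (205,352). I'll turn on towards the stop in small steps.

Emit:
{"fn": "jog_arm", "kwargs": {"translation": [[0,0,0],[0,0,0],[0,0,0]], "angular": [[0,0,0.04],[0,0,0.08],[0,0,0.08]], "jaw": [0.1,0.1,0.1]}}

```text
t: 7.8
tcp_pos: [0.4903, -0.1669, 0.0715]
orientation: [-3.102, -0.498, 0.001]
force: [1.7, -2.0, -4.7]
grip_width: 0.0133
gripper_force: 19.5
```

```bash
python3 -c "
from h import *
st()"
```

```text
t 7.80 tcp [ 0.4903 -0.1669  0.0715] yaw -1.253 F [ 1.7 -2.  -4.7] T [-0.57 -0.42  0.02] w 0.0133 19.5 j [-0.47  0.44 -0.49  0.65 -0.    2.35] ef6 0.21
```

Emit:
{"fn": "jog_arm", "kwargs": {"translation": [[0,0,0],[0,0,0]], "angular": [[0,0,0.04],[0,0,0.04]], "jaw": [0.1,0.1]}}

```text
t: 8.0
tcp_pos: [0.4904, -0.1669, 0.0716]
orientation: [-3.111, -0.433, 0.001]
force: [2.1, -2.0, -4.9]
grip_width: 0.0134
gripper_force: 19.5
```

```bash
python3 -c "
from h import *
st()"
```

```text
t 8.00 tcp [ 0.4904 -0.1669  0.0716] yaw -1.294 F [ 2.1 -2.  -4.9] T [-0.52 -0.38  0.06] w 0.0134 19.5 j [-0.47  0.44 -0.49  0.65 -0.    2.39] ef6 0.2
```

Emit:
{"fn": "jog_arm", "kwargs": {"translation": [[0,0,0.002],[0,0,0.002]], "angular": [[0,0,0.04],[0,0,0.04]], "jaw": [0.1,0.1]}}

```text
t: 8.2
tcp_pos: [0.4906, -0.1668, 0.0715]
orientation: [-3.12, -0.368, 0.0]
force: [2.0, -2.8, -2.9]
grip_width: 0.0135
gripper_force: 19.6
```

```bash
python3 -c "
from h import *
st()"
```

```text
t 8.20 tcp [ 0.4906 -0.1668  0.0715] yaw -1.336 F [ 2.  -2.8 -2.9] T [-0.42 -0.47  0.04] w 0.0135 19.6 j [-0.47  0.44 -0.49  0.65  0.    2.44] ef6 0.23
```

Emit:
{"fn": "jog_arm", "kwargs": {"translation": [[0,0,0],[0,0,0]], "angular": [[0,0,0.04],[0,0,0.04]], "jaw": [0.1,0.1]}}

```text
t: 8.4
tcp_pos: [0.4912, -0.1672, 0.0716]
orientation: [3.126, 0.303, 0.001]
force: [2.8, -2.8, -4.6]
grip_width: 0.0138
gripper_force: 19.6
```

```bash
python3 -c "
from h import *
st()"
```

```text
t 8.40 tcp [ 0.4912 -0.1672  0.0716] yaw -1.378 F [ 2.8 -2.8 -4.6] T [-0.67 -0.89  0.13] w 0.0138 19.6 j [-0.47  0.44 -0.49  0.65 -0.    2.48] ef6 0.29
```

Emit:
{"fn": "jog_arm", "kwargs": {"translation": [[0,0,0],[0,0,0]], "angular": [[0,0,0.02],[0,0,0.02]], "jaw": [0.1,0.1]}}

```text
t: 8.6
tcp_pos: [0.4912, -0.1674, 0.0716]
orientation: [3.129, 0.268, 0.001]
force: [2.9, -2.9, -6.1]
grip_width: 0.0132
gripper_force: 19.9
```

```bash
python3 -c "
from h import *
st()
b=snap('top');a=snap('side')
f=lambda i:cv2.resize(i,(400,400),interpolation=cv2.INTER_CUBIC)
cv2.imwrite('pics/c4.png',np.hstack([f(b[207:257,303:353]),f(a[165:215,317:367])])[:,:,::-1])"
```

```text
t 8.60 tcp [ 0.4912 -0.1674  0.0716] yaw -1.400 F [ 2.9 -2.9 -6.1] T [-0.81 -0.95  0.34] w 0.0132 19.9 j [-0.47  0.44 -0.49  0.65 -0.    2.5 ] ef6 0.4
```

View pics/c4.png

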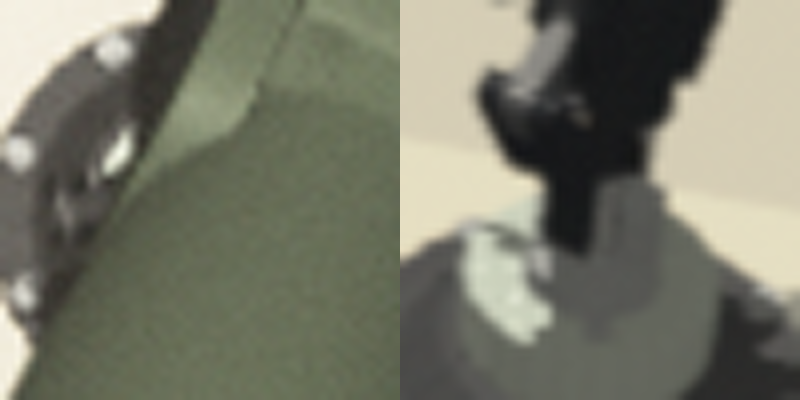

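The wrist moment has risen sharply to 0.34 Nm after about 1.2 rad, which matches the line estimate: this is the stop. The grip in the side crop (620,190) now points at the ring's line. I'll ease back slightly and draw up carefully.

Emit:
{"fn": "jog_arm", "kwargs": {"translation": [[0,0,0],[0,0,-0.005],[0,0,-0.01],[0,0,-0.015],[0,0,-0.015]], "angular": [[0,0,-0.015],[0,0,-0.015],[0,0,-0.015],[0,0,-0.015],[0,0,-0.015]], "jaw": [0.1,0.1,0.1,0.1,0.1]}}

```text
t: 9.2
tcp_pos: [0.4911, -0.1671, 0.0738]
orientation: [3.128, 0.292, 0.001]
force: [3.2, -3.0, -5.7]
grip_width: 0.014
gripper_force: 19.9
```

```bash
python3 -c "
from h import *
st()"
```

```text
t 9.20 tcp [ 0.4911 -0.1671  0.0738] yaw -1.384 F [ 3.2 -3.  -5.7] T [-0.75 -0.97  0.18] w 0.014 19.9 j [-0.47  0.43 -0.48  0.65  0.    2.48] ef6 0.18
```

Emit:
{"fn": "jog_arm", "kwargs": {"translation": [[0.003,0.003,-0.01],[0.003,0.003,-0.025],[0.003,0.003,-0.04],[0.003,0.003,-0.05],[0.003,0.003,-0.05]], "angular": [[0,0,0],[0,0,0],[0,0,0],[0,0,0],[0,0,0]], "jaw": [0.1,0.1,0.1,0.1,0.1]}}

```text
t: 9.7
tcp_pos: [0.4913, -0.1672, 0.0815]
orientation: [-3.128, -0.292, -0.0]
force: [2.3, -1.8, -3.7]
grip_width: 0.0134
gripper_force: 20.2
```

```bash
python3 -c "
from h import *
st()
a=snap('side')
cv2.imwrite('pics/c5.png',cv2.resize(a[150:225,302:377],(600,600),interpolation=cv2.INTER_CUBIC)[:,:,::-1])"
```

```text
t 9.70 tcp [ 0.4913 -0.1672  0.0815] yaw -1.385 F [ 2.3 -1.8 -3.7] T [-0.49 -0.67  0.19] w 0.0134 20.2 j [-0.47  0.42 -0.48  0.67  0.    2.49] ef6 0.14
```

View pics/c5.png

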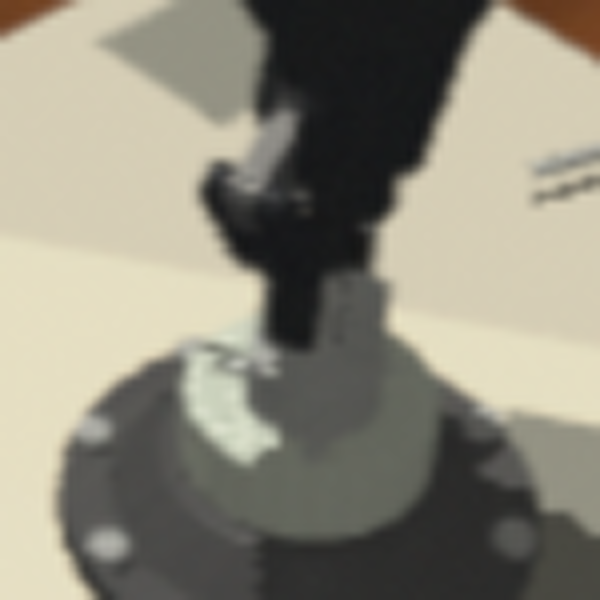

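The hub (330,390) has come up with the grip and the force equals the plug's weight, so it is coming out freely. I'll continue lifting.

Emit:
{"fn": "jog_arm", "kwargs": {"translation": [[0.003,0.003,-0.03],[0.003,0.003,-0.06],[0.003,0.003,-0.09],[0.003,0.003,-0.12],[0.003,0.003,-0.14]], "angular": [[0,0,0],[0,0,0],[0,0,0],[0,0,0],[0,0,0]], "jaw": [0.1,0.1,0.1,0.1,0.1], "squeeze": 30}}

```text
t: 10.25
tcp_pos: [0.4916, -0.1675, 0.1028]
orientation: [-3.128, -0.291, 0.0]
force: [0.7, -0.1, -3.4]
grip_width: 0.0133
gripper_force: 32.5
```

Emit:
{"fn": "jog_arm", "kwargs": {"translation": [[0,0,-0.1],[0,0,-0.2],[0,0,-0.35],[0,0,-0.4],[0,0,-0.4]], "angular": [[0,0,0],[0,0,0],[0,0,0],[0,0,0],[0,0,0]], "jaw": [0.1,0.1,0.1,0.1,0.1]}}

```text
t: 10.75
tcp_pos: [0.4926, -0.1681, 0.1634]
orientation: [3.127, 0.291, 0.003]
force: [0.1, 0.1, -3.7]
grip_width: 0.0134
gripper_force: 32.6
```

```bash
python3 -c "
from h import *
st()
go([.497,.188,.162],-1.384)
a=snap('side');b=snap('top')
cv2.imwrite('pics/c6.png',np.hstack([cv2.resize(a[110:230,290:410],(400,400),interpolation=cv2.INTER_CUBIC),cv2.resize(b[180:280,170:270],(400,400),interpolation=cv2.INTER_CUBIC)])[:,:,::-1])"
```

```text
t 10.75 tcp [ 0.4926 -0.1681  0.1634] yaw -1.385 F [ 0.1  0.1 -3.7] T [-0.02 -0.06 -0.03] w 0.0134 32.6 j [-0.47  0.33 -0.38  0.86  0.    2.49] ef6 0.0
t 10.75 tcp [ 0.4926 -0.1681  0.1634] yaw -1.385 j [-0.47  0.33 -0.38  0.86  0.    2.49] F [ 0.1  0.1 -3.7] w 0.013361069655111907 32.560474276542664
shift [ 0.467 -2.327  0.007] turn [ 0.001 -0.002 -0.001]
```

View pics/c6.png

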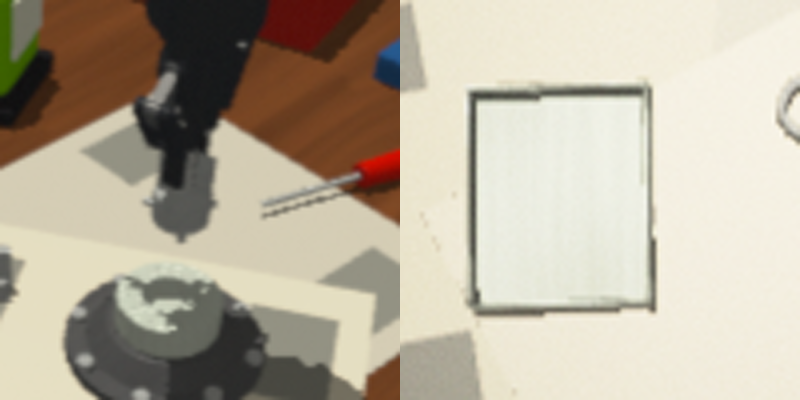

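The plug (180,200) hangs free and upright over the ring, pins visible. The tray in the top crop spans x 468–655 and y 88–312, so its centre is near (0.499, 0.187). I'll carry it over.

Emit:
{"fn": "jog_arm", "kwargs": {"translation": [[0.05,-0.2,0],[0.1,-0.4,0],[0.14,-0.6,0],[0.16,-0.8,0],[0.16,-0.8,0]], "angular": [[0,0,0],[0,0,0],[0,0,0],[0,0,0],[0,0,0]], "jaw": [0.1,0.1,0.1,0.1,0.1]}}

```text
t: 11.35
tcp_pos: [0.4912, -0.0419, 0.1608]
orientation: [-3.125, -0.298, 0.005]
force: [-0.4, -0.6, -4.0]
grip_width: 0.0132
gripper_force: 32.5
```

Emit:
{"fn": "jog_arm", "kwargs": {"translation": [[0.05,-0.2,0],[0.1,-0.4,0],[0.14,-0.6,0],[0.16,-0.8,0],[0.16,-0.8,0]], "angular": [[0,0,0],[0,0,0],[0,0,0],[0,0,0],[0,0,0]], "jaw": [0.1,0.1,0.1,0.1,0.1]}}

```text
t: 11.85
tcp_pos: [0.4935, 0.0795, 0.1612]
orientation: [-3.126, -0.297, 0.003]
force: [0.7, -1.6, -3.3]
grip_width: 0.0134
gripper_force: 32.5
```

Emit:
{"fn": "jog_arm", "kwargs": {"translation": [[0.05,-0.2,0],[0.1,-0.4,0],[0.14,-0.6,0],[0.15,-0.73,0],[0.15,-0.73,0]], "angular": [[0,0,0],[0,0,0],[0,0,0],[0,0,0],[0,0,0]], "jaw": [0.1,0.1,0.1,0.1,0.1]}}

```text
t: 12.35
tcp_pos: [0.4983, 0.1787, 0.1614]
orientation: [-3.118, -0.316, 0.003]
force: [0.5, 0.5, -4.0]
grip_width: 0.0132
gripper_force: 32.5
```

```bash
python3 -c "
from h import *
st()
go([.498,.187,.046],-1.384)"
```

```text
t 12.35 tcp [0.4983 0.1787 0.1614] yaw -1.369 F [ 0.5  0.5 -4. ] T [-0.06  0.02  0.04] w 0.0132 32.5 j [ 0.2   0.35 -0.35  0.87  0.01  3.14] ef6 -0.01
t 12.35 tcp [0.4983 0.1787 0.1614] yaw -1.369 j [ 0.2   0.35 -0.35  0.87  0.01  3.14] F [ 0.5  0.5 -4. ] w 0.013190548366329552 32.49538779258728
shift [ 0.01  -0.049  0.77 ] turn [-0.007  0.001  0.014]
```

Joint 6 is at its limit, so I'll turn the wrist back.

Emit:
{"fn": "jog_arm", "kwargs": {"translation": [[0,-0.02,0],[0,-0.02,0],[0,-0.02,0],[0,-0.02,0.1],[0,-0.02,0.2]], "angular": [[0,0,-0.12],[0,0,-0.24],[0,0,-0.36],[0,0,-0.4],[0,0,-0.4]], "jaw": [0.1,0.1,0.1,0.1,0.1]}}

```text
t: 12.85
tcp_pos: [0.4985, 0.1799, 0.132]
orientation: [-2.986, -0.953, -0.002]
force: [-1.0, -0.5, -4.4]
grip_width: 0.0132
gripper_force: 32.6
```

```bash
python3 -c "
from h import *
st()
go([.498,.187,.046],-.96)"
```

```text
t 12.85 tcp [0.4985 0.1799 0.132 ] yaw -0.953 F [-1.  -0.5 -4.4] T [-0.01  0.06 -0.01] w 0.0132 32.6 j [ 0.2   0.38 -0.39  0.8   0.01  2.73] ef6 -0.17
t 12.85 tcp [0.4985 0.1799 0.132 ] yaw -0.953 j [ 0.2   0.38 -0.39  0.8   0.01  2.73] F [-1.  -0.5 -4.4] w 0.013244791356053633 32.563485503196716
shift [ 0.023 -0.037  0.574] turn [-0.006 -0.003  0.007]
```

Emit:
{"fn": "jog_arm", "kwargs": {"translation": [[0.02,-0.03,0.15],[0.02,-0.03,0.3],[0.02,-0.03,0.42],[0.02,-0.03,0.52],[0.02,-0.03,0.57]], "angular": [[0,0,0],[0,0,0],[0,0,0],[0,0,0],[0,0,0]], "jaw": [0.1,0.1,0.1,0.1,0.1]}}

```text
t: 13.35
tcp_pos: [0.4967, 0.1859, 0.0452]
orientation: [-2.986, -0.952, 0.003]
force: [-0.0, -0.6, -4.5]
grip_width: 0.0133
gripper_force: 32.4
```

Emit:
{"fn": "jog_arm", "kwargs": {"translation": [[0,0,0.01],[0,0,0.02],[0,0,0.03],[0,0,0.04],[0,0,0.04]], "angular": [[0,0,0],[0,0,0],[0,0,0],[0,0,0],[0,0,0]], "jaw": [0.1,0.1,0.1,0.1,0.1]}}

```text
t: 13.85
tcp_pos: [0.4978, 0.1881, 0.0411]
orientation: [-2.984, -0.956, -0.002]
force: [-0.8, 0.7, -4.1]
grip_width: 0.0133
gripper_force: 32.4
```

```bash
python3 -c "
from h import *
st()"
```

```text
t 13.85 tcp [0.4978 0.1881 0.0411] yaw -0.951 F [-0.8  0.7 -4.1] T [-0.06 -0.11  0.02] w 0.0133 32.4 j [ 0.22  0.5  -0.48  0.59  0.01  2.74] ef6 -0.0
```

Emit:
{"fn": "jog_arm", "kwargs": {"translation": [[0,0,0.005],[0,0,0.01],[0,0,0.015],[0,0,0.02],[0,0,0.02]], "angular": [[0,0,0],[0,0,0],[0,0,0],[0,0,0],[0,0,0]], "jaw": [0.1,0.1,0.1,0.1,0.1]}}

```text
t: 14.35
tcp_pos: [0.4975, 0.1881, 0.0377]
orientation: [-2.984, -0.956, -0.001]
force: [0.2, -0.5, -4.3]
grip_width: 0.0136
gripper_force: 32.4
```

Emit:
{"fn": "jog_arm", "kwargs": {"translation": [[0,0,0.003],[0,0,0.006],[0,0,0.009],[0,0,0.009]], "angular": [[0,0,0],[0,0,0],[0,0,0],[0,0,0]], "jaw": [0.1,0.1,0.1,0.1]}}

```text
t: 14.75
tcp_pos: [0.4976, 0.188, 0.0364]
orientation: [-2.984, -0.955, -0.001]
force: [-0.3, 0.3, -3.9]
grip_width: 0.0132
gripper_force: 32.4
```

Emit:
{"fn": "jog_arm", "kwargs": {"translation": [[0,0,0.003],[0,0,0.005],[0,0,0.005]], "angular": [[0,0,0],[0,0,0],[0,0,0]], "jaw": [0.1,0.1,0.1]}}

```text
t: 15.05
tcp_pos: [0.4977, 0.1881, 0.0361]
orientation: [-2.984, -0.956, -0.002]
force: [-1.6, 0.4, -0.0]
grip_width: 0.0137
gripper_force: 33.2
```

Contact: Fz has risen from -4 to 0. I'll open gradually, then back up.

Emit:
{"fn": "jog_arm", "kwargs": {"translation": [[0,0,0],[0,0,0],[0,0,0],[0,0,0],[0,0,0]], "angular": [[0,0,0],[0,0,0],[0,0,0],[0,0,0],[0,0,0]], "jaw": [0.18,0.25,0.35,0.45,0.45]}}

```text
t: 15.55
tcp_pos: [0.4977, 0.1881, 0.0358]
orientation: [-2.984, -0.955, -0.002]
force: [1.2, 0.3, 0.2]
grip_width: 0.0388
gripper_force: 0.0
```

Emit:
{"fn": "jog_arm", "kwargs": {"translation": [[0,0,-0.1],[0,0,-0.2],[0,0,-0.4],[0,0,-0.7],[0,0,-0.8]], "angular": [[0,0,0],[0,0,0],[0,0,0],[0,0,0],[0,0,0]], "jaw": [0.45,0.45,0.45,0.45,0.45]}}

```text
t: 16.05
tcp_pos: [0.4999, 0.1876, 0.1598]
orientation: [-2.984, -0.956, -0.01]
force: [0.5, -0.0, 0.5]
grip_width: 0.0385
gripper_force: 0.0
```

```bash
python3 -c "
from h import *
st()
a=snap('side','s9.png')"
```

```text
t 16.05 tcp [0.4999 0.1876 0.1598] yaw -0.951 F [ 0.5 -0.   0.5] T [-0.02 -0.04  0.01] w 0.0385 0.0 j [ 0.22  0.35 -0.35  0.86  0.01  2.74] ef6 0.0
```

View pics/s9.png

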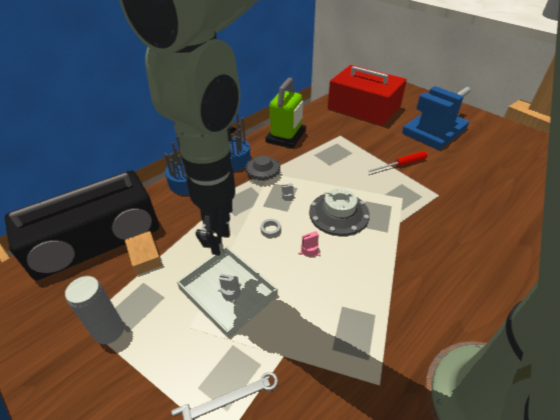

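The plug stands upright near the tray's centre (229,287), the gripper is clear of it (213,240), and nothing else on the bench has moved.

```bash
python3 -c "
from h import *
print(order.finish_job())"
```

```text
the job is handed in; nothing more can be done
None
```

I turned the plug clockwise about 1.2 rad to its stop, drew it straight out, set it upright near the centre of the tray and let go. The job is handed in at about 16 s; `finish_job` returned no verdict.

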